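Set out the purple-capped samples on their colour-coded stands

ROBOT

A 6-joint arm with a two-finger parallel gripper is mounted at the origin on the work surface. World frame = base frame: x ahead of the robot, y to its left, z up, the work surface at z = 0. Lengths are in m, angles in degrees, forces in N, time in s.
With the tool pointing down it reaches from about 0.25 to 0.775 m from the base axis. Payload 4 kg.
Tool frame: the origin (TCP) lies midway between the tips of the shut fingers; the grasp point (between the pads) lies 19 mm behind it (manip.grip_point_offset is the distance from the TCP to the grasp point, in m); z points along the fingers, y is the line along which they close (so a half turn about z gives the same grasp; the last joint's range is limited). The gripper opens to 85 mm and grips with 20 to 120 N. Pads are 22 mm wide; open, the fingers measure 114 mm over their backs; the gripper's body (76 mm by 85 mm) begins 54 mm behind the grasp point. The pads swing forward as they close: fully open they stand 13 mm farther back than shut.
Start: joints at [-71.11, 4.996, 78.535, -0, 96.463, -5.907], TCP at [0.231, -0.499, 0.231] pointing down, gripper open.
Joint ranges: [-177.83, 177.83], [-43.37, 116.18], [15.69, 146.23], [-61.86, 241.86], [9.47, 152.12], [-147.06, 147.06]. Speed limits (degrees/s): [159.86, 159.86, 180, 180, 180, 180].

INTERFACE

Orientations are given as a 3x3 rotation matrix whose columns are the frame's x, y, z axes.
In Python, from bench import manip, optics gives the robot as it stands. The module is installed in compiled form; this text tells all that it offers.
- The arm moves only by the shell command python3 -m pendant 'ROWS' [OPENING] [FORCE]. ROWS is JSON, a list of rows, each a list of 2 entries, a list of its own where there are three numbers: the shift along the tool's x, y, z in mm, then the turn, a rotation vector about the tool's x, y, z in degrees. In form: [[[dx, dy, dz], [ax, ay, az]], ...]. A call has 1 to 8 rows; each row shifts and turns the commanded pose from where the row before left it, along the tool's axes as they then stand; what a row does not reach is not made up. A row lasts 1/8 s, in which the tool goes at most 62.5 mm and 10.7 degrees, less where a joint would pass 70% of its speed; a pose out of reach is approached as far as the arm can. A call with a gripper value outside its range is refused whole. OPENING is the opening in per cent of the stroke, from 0 (shut) to 100 (fully open), set as the call begins (- or left out, the last holds). The fingers move at their own pace and stop on an object; FORCE is the grip in N (left out, the last holds). Time passes only in rows, so rows that do not move let the fingers close. It gives the time, the measured TCP pose, the force, the opening and the grip force at its end, in the units of the state.
- manip.read_state(): the state, without advancing time (a new reading comes with each control period).
- optics.camera(name): name is "scene" or "top"; returns the picture (384x512x3 uint8, red, green, blue); there is no depth.
- optics.camera_model(name): a dict with "fov_y" (degrees; the focal length in pixels is half the picture's height over the tangent of half this angle, whatever the lens; pixels are square), "cx", "cy" (the principal point, pixels), "rvec" (rotation vector, rad) and "tvec" (3), from world to camera coordinates, as OpenCV has them. Camera axes: x right, y down, z forward; pixel columns grow to the right and rows downward; lengths in m; the calibration is good to about 2 mm. A picture is of the moment at which its call begins. camera_model takes no time and is no camera call.
- manip.hand_in(): hands the job in; it is judged then, once.
The state is a dict: "clock": time; "qpos": joint angles; "qd": joint speeds; "effort": joint torques, N m; "eef_pos": TCP position; "orientation": TCP orientation; "force": force on the tool from outside, world axes, zero at the start; "wrist_torque": the same for the moment, N m; "opening": finger opening in m; "finger_force": force on a finger pad.
Only numpy, scipy, OpenCV 4.12 (cv2) and the standard library are available. Lean on these libraries where they do the work, as an engineer would, in place of code of your own. Each camera call takes 0.05 s, during which the arm holds its last target. There are 200 camera calls.

TASK

Stand each purple-capped sample jar upright inside the dish-shaped stand of the same colour as the disc on its cap, one after another by urgency: yellow first, then green, then white. Set each one down, do not drop it or tip it over, and leave the red-capped jars where they stand.

Things in the scene. Friction and masses are not known exactly. Their poses are not given: they have to be found in the camera images.
- purple_yellow: Task jar: upright round white sample jar with a purple screw cap and a yellow disc (25 mm across) in the middle of the cap top. 75 mm tall; jar 37 mm in diameter, cap 39 mm in diameter and 25 mm high (from 50 to 75 mm up); 50 to 100 g. Loose, stands on the bench. Origin: centre of its underside; z up along its axis.
- purple_green: Task jar: upright round white sample jar with a purple screw cap and a green disc (25 mm across) in the middle of the cap top. 75 mm tall; jar 37 mm in diameter, cap 39 mm in diameter and 25 mm high (from 50 to 75 mm up); 50 to 100 g. Loose, stands on the bench. Origin: centre of its underside; z up along its axis.
- purple_white: Task jar: upright round white sample jar with a purple screw cap and a white disc (25 mm across) in the middle of the cap top. 75 mm tall; jar 37 mm in diameter, cap 39 mm in diameter and 25 mm high (from 50 to 75 mm up); 50 to 100 g. Loose, stands on the bench. Origin: centre of its underside; z up along its axis.
- dish_yellow: Yellow round stand: a shallow open dish fixed to the bench, 68 mm outside and 60 mm inside diameter, 4 mm wall, 16 mm high, inner floor 4 mm above the bench. Origin: centre of its underside; z up.
- dish_green: Green round stand: a shallow open dish fixed to the bench, 68 mm outside and 60 mm inside diameter, 4 mm wall, 16 mm high, inner floor 4 mm above the bench. Origin: centre of its underside; z up.
- dish_white: White round stand: a shallow open dish fixed to the bench, 68 mm outside and 60 mm inside diameter, 4 mm wall, 16 mm high, inner floor 4 mm above the bench. Origin: centre of its underside; z up.
- red_yellow: Not to be moved: the same size and shape of jar as the purple-capped ones, with a yellow disc, but its cap is red. Loose. Origin: centre of its underside; z up along its axis.
- red_green: Not to be moved: the same size and shape of jar as the purple-capped ones, with a green disc, but its cap is red. Loose. Origin: centre of its underside; z up along its axis.
- red_white: Not to be moved: the same size and shape of jar as the purple-capped ones, with a white disc, but its cap is red. Loose. Origin: centre of its underside; z up along its axis.
There are look-alikes about, which are no part of the job. Leave any turquoise look-alike of the purple_yellow alone.

How it is judged:
By the outcome, as a careful person would: the job done as asked, in the order asked, and still so for the second after the job is handed in, with the robot touching nothing.
It also fails if it takes over 86 s, if anything falls off the work surface, if the arm or the gripper's body presses on something with over 40 N, if the wrist force passes 120 N, or if a joint passes its speed limit or range.

## Working session

There is one attempt and no reset: what is moved stays moved. The work goes in short steps, Python scripts to look and compute and a shell command to move; the robot and the scene stay as the last step left them, time stands still between calls to the robot, and variables do not carry over. Pictures are saved under pics/ and viewed, at most 14 in all, crops included, and the job is handed in when it is done.

```bash
mkdir -p pics
python3 - <<'E'
from bench import manip, optics
import cv2
for n in ("top","scene"):
    im=optics.camera(n); cv2.imwrite(f"pics/{n}0.png",cv2.resize(im[:,:,::-1],(800,600),interpolation=cv2.INTER_CUBIC)); cv2.imwrite(f"{n}0.png",im[:,:,::-1])
    print(optics.camera_model(n))
print(manip.read_state(), manip.grip_point_offset)
E
```

```text
{'fov_y': 50.89203795811967, 'cx': 254.20345988565077, 'cy': 191.56774544239946, 'rvec': array([ 2.15571841, -2.17516224,  0.11463087]), 'tvec': array([0.0197251 , 0.54226718, 1.07284666])}
{'fov_y': 48.965243458854275, 'cx': 261.19833443497066, 'cy': 195.485669699103, 'rvec': array([ 0.87800266,  2.4554112 , -1.1857286 ]), 'tvec': array([ 0.42339406, -0.16679888,  1.29480886])}
{'clock': 0.1, 'qpos': array([-7.11091411e+01,  5.03619955e+00,  7.86179014e+01,  2.50064846e-04,
        9.64623930e+01, -5.90879888e+00]), 'qd': array([-0.03682653, -0.12118539, -0.22016274,  0.07338645, -0.00243787,
        0.01044721]), 'effort': array([ 1.89251718e-03, -3.53014290e+01, -3.14218891e+01, -2.77468416e-04,
        7.93338666e-03,  2.46031146e-05]), 'eef_pos': array([ 0.23053094, -0.49885476,  0.23022745]), 'orientation': array([[ 9.07779849e-01,  4.19446442e-01, -6.54179921e-04],
       [ 4.19446897e-01, -9.07777833e-01,  1.92509298e-03],
       [ 2.13623370e-04, -2.02195436e-03, -9.99997933e-01]]), 'force': array([ 0.1601023 ,  0.03131047, -1.20026394]), 'wrist_torque': array([-0.06028866, -0.03716822, -0.00744694]), 'finger_force': 0.0, 'opening': 0.08541735821460952} 0.0187
```

View pics/top0.png

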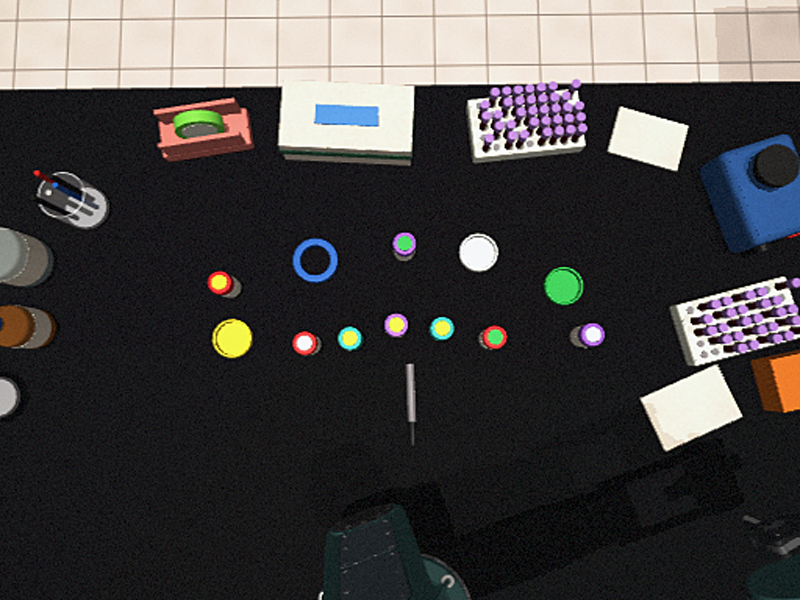

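View pics/scene0.png

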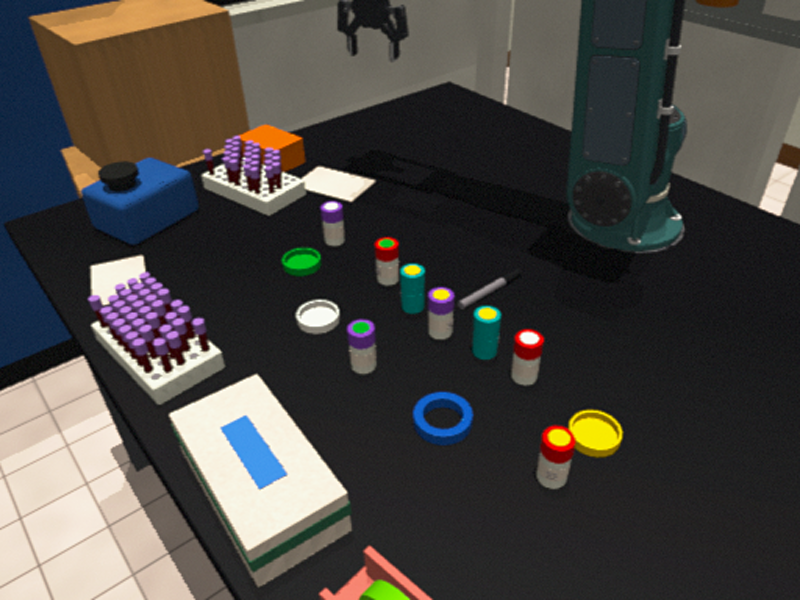

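The top view (800x600) shows these candidates:
- **Yellow-disc jars:** purple cap at (396,325), turquoise look-alikes at (349,338) and (442,328), red cap at (219,283). The purple-capped one at (396,325) is purple_yellow.
- **Green-disc jars:** purple cap at (404,244) is the one meant; the red cap at (494,337) is not.
- **White-disc jars:** purple cap at (592,335) is the one meant; the red cap at (304,343) is not.
- **Dishes:** yellow at (232,338), green at (563,286), white at (478,253). The blue ring at (315,260) is a decoy.

Next I measure all of these in both views and make the confirming crop.

```bash
cat > h.py <<'E'
import cv2, numpy as np
from bench import manip, optics
def cam(n):
    m=optics.camera_model(n); f=192/np.tan(np.radians(m["fov_y"]/2))
    K=np.array([[f,0,m["cx"]],[0,f,m["cy"]],[0,0,1]]); R=cv2.Rodrigues(m["rvec"])[0]
    return K,R,np.array(m["tvec"])
def ray(n,u,v,z):
    K,R,t=cam(n); d=R.T@np.linalg.solve(K,[u,v,1]); c=-R.T@t
    return c+d*(z-c[2])/d[2]
def proj(n,p):
    K,R,t=cam(n); q=K@(R@np.array(p,float)+t); return q[:2]/q[2]
def mask(im,col):  # im BGR
    h,s,v=[a.astype(int) for a in cv2.split(cv2.cvtColor(im,cv2.COLOR_BGR2HSV))]
    r={"yellow":(h>22)&(h<36)&(s>130)&(v>110),"green":(h>45)&(h<75)&(s>120)&(v>90),
       "white":(s<50)&(v>150),"purple":(h>120)&(h<150)&(s>70)&(v>70),"red":((h<8)|(h>172))&(s>150)&(v>90),
       "turq":(h>78)&(h<100)&(s>100)&(v>70)}[col]
    return r.astype(np.uint8)
def blobs(im,col,lo=15):
    n,_,st,c=cv2.connectedComponentsWithStats(mask(im,col))
    return [(c[i],st[i]) for i in range(1,n) if st[i,4]>=lo]
E
python3 - <<'E'
from h import *
t=cv2.imread("top0.png"); s=cv2.imread("scene0.png")
exp={"py":("yellow",396,325,.075),"pg":("green",404,244,.075),"pw":("white",592,335,.075),"dy":("yellow",232,338,.016),"dg":("green",563,286,.016),"dw":("white",478,253,.016),
"ry":("yellow",219,283,.075),"rg":("green",494,337,.075),"rw":("white",304,343,.075),"t1":("yellow",349,338,.075),"t2":("yellow",442,328,.075)}
for k,(c,u,v,z) in exp.items():
    b=min(blobs(t,c),key=lambda b:np.hypot(*(b[0]-np.array([u,v])*.64)))
    p=ray("top",*b[0],z); q=proj("scene",p)
    e=min(blobs(s,c),key=lambda b:np.hypot(*(b[0]-q)))
    print(k,b[0].round(1),b[1][2:],p.round(4),"scene",e[0].round(1),e[1][2:],ray("scene",*e[0],z).round(4))
cv2.imwrite("pics/crop.png",cv2.resize(t[140:235,120:400],None,fx=2.85,fy=2.85,interpolation=cv2.INTER_CUBIC))
E
```

```text
py [253.  207.3] [ 9  9 64] [0.4964 0.0182 0.075 ] scene [281.8 188.1] [11  7 50] [0.495  0.0182 0.075 ]
pg [258.5 155.1] [ 8  9 60] [0.6342 0.0026 0.075 ] scene [230.4 209.2] [10  7 57] [0.6335 0.0025 0.075 ]
pw [379.2 213.6] [10 10 78] [ 0.4769 -0.3097  0.075 ] scene [211.6 131.5] [ 9  4 31] [ 0.4746 -0.3107  0.075 ]
dy [148.1 216.1] [ 25  25 485] [0.4787 0.3069 0.016 ] scene [381.  276.4] [ 35  30 798] [0.483  0.3128 0.016 ]
dg [360.3 182.7] [ 25  24 458] [ 0.5659 -0.2791  0.016 ] scene [192.3 165.8] [ 25  14 250] [ 0.5687 -0.2761  0.016 ]
dw [305.8 161.3] [ 25  25 452] [ 0.6273 -0.1295  0.016 ] scene [203. 201.] [ 28  18 324] [ 0.6302 -0.1258  0.016 ]
ry [139.9 180. ] [ 9  9 70] [0.5707 0.3146 0.075 ] scene [357.4 279.6] [ 14  10 111] [0.5699 0.3159 0.075 ]
rg [316.4 215.2] [10  9 67] [ 0.4743 -0.1464  0.075 ] scene [246.8 155.3] [ 9  5 32] [ 0.4728 -0.1474  0.075 ]
rw [194.4 219. ] [10  9 74] [0.4673 0.1708 0.075 ] scene [338.2 216. ] [12  7 66] [0.4664 0.1717 0.075 ]
t1 [223.2 216. ] [ 9  9 64] [0.4744 0.0959 0.075 ] scene [311.6 200.2] [11  7 60] [0.4727 0.0958 0.075 ]
t2 [282.7 209.5] [ 9 10 64] [ 0.4898 -0.059   0.075 ] scene [263.5 172.5] [10  6 48] [ 0.4882 -0.0588  0.075 ]
```

View pics/crop.png

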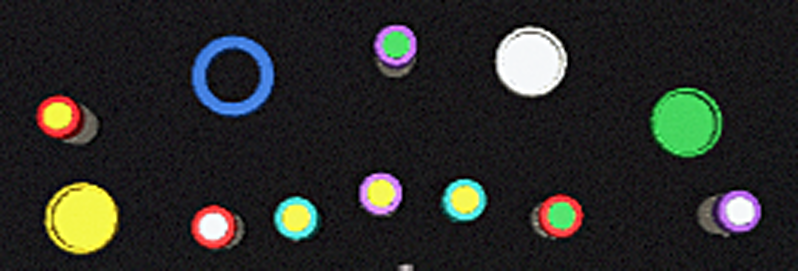

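The crop confirms purple cap with yellow disc at crop (381,194), green at (396,44) and white at (738,211). The turquoise pair beside purple_yellow is at (296,217) and (464,200). The two views agree within 3 mm for the jars.

First I turn the tool so the fingers close along world x, clear of the turquoise neighbours. The tool axes then become x = world y, y = world x and z = down.

```bash
python3 -m pendant '[[[0,0,0],[0,0,-8.15]],[[0,0,0],[0,0,-8.15]],[[0,0,0],[0,0,-8.15]],[[0,0,0],[0,0,-8.15]],[[0,0,0],[0,0,-8.15]],[[0,0,0],[0,0,-8.15]],[[0,0,0],[0,0,-8.15]],[[0,0,0],[0,0,-8.15]]]' 75 25
python3 -m pendant '[[[25,12,0],[0,0,0]],[[50,25,0],[0,0,0]],[[50,25,0],[0,0,0]],[[50,25,0],[0,0,0]],[[50,25,0],[0,0,0]],[[50,25,0],[0,0,0]],[[25,12,0],[0,0,0]],[[0,0,0],[0,0,0]]]'
```

```text
clock: 1.1
eef_pos: [0.2306, -0.499, 0.2306]
orientation: [[-0.005, 1.0, -0.0], [1.0, 0.005, 0.001], [0.001, -0.0, -1.0]]
force: [-0.5, -0.4, -0.5]
opening: 0.0638
finger_force: 0.0
clock: 2.1
eef_pos: [0.38, -0.1977, 0.231]
orientation: [[-0.004, 1.0, -0.0], [1.0, 0.004, 0.0], [0.0, -0.0, -1.0]]
force: [0.5, -0.4, -0.4]
opening: 0.0639
finger_force: 0.0
```

```bash
python3 -m pendant '[[[26,14,0],[0,0,0]],[[40,22,10],[0,0,0]],[[45,24,20],[0,0,0]],[[45,24,20],[0,0,0]],[[40,22,20],[0,0,0]],[[20,11,10],[0,0,0]],[[0,0,0],[0,0,0]],[[0,0,0],[0,0,0]]]'
python3 - <<'E'
from h import *
s=manip.read_state(); print(s["eef_pos"], (np.array([.4957,.0182,.039])-s["eef_pos"])*1000)
im=cv2.cvtColor(optics.camera("scene"),cv2.COLOR_RGB2BGR)
cv2.imwrite("pics/a1.png",cv2.resize(im[80:260,180:400],None,fx=3,fy=3))
E
```

```text
clock: 3.1
eef_pos: [0.4967, 0.0153, 0.1514]
orientation: [[0.001, 1.0, -0.0], [1.0, -0.001, -0.001], [-0.001, -0.0, -1.0]]
force: [0.1, 0.4, 0.2]
opening: 0.0644
finger_force: 0.0
[0.49665589 0.01534346 0.15142342] [  -0.95589177    2.85653897 -112.42341767]
```

View pics/a1.png

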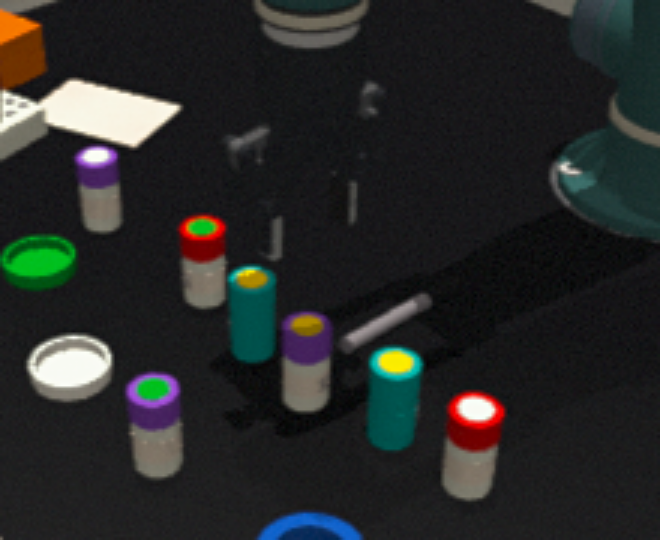

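The open fingers, at crop (275,240) and (350,200), hang above the purple/yellow jar at (306,325), one ahead of it and one behind. I'll descend and close.

```bash
python3 -m pendant '[[[3,-1,10],[0,0,0]],[[0,0,25],[0,0,0]],[[0,0,30],[0,0,0]],[[0,0,25],[0,0,0]],[[0,0,15],[0,0,0]],[[0,0,7],[0,0,0]],[[0,0,0],[0,0,0]],[[0,0,0],[0,0,0]]]'
python3 -m pendant '[[[0,0,0],[0,0,0]],[[0,0,0],[0,0,0]],[[0,0,0],[0,0,0]],[[0,0,0],[0,0,0]],[[0,0,0],[0,0,0]],[[0,0,0],[0,0,0]]]' 20 30
```

```text
clock: 4.15
eef_pos: [0.4966, 0.0196, 0.0404]
orientation: [[0.0, 1.0, 0.002], [1.0, -0.0, -0.0], [-0.0, 0.002, -1.0]]
force: [-1.0, -0.7, -0.2]
opening: 0.0641
finger_force: 0.0
clock: 4.9
eef_pos: [0.4963, 0.0196, 0.0402]
orientation: [[0.0, 1.0, 0.002], [1.0, -0.0, -0.0], [-0.0, 0.002, -1.0]]
force: [-1.5, 0.2, 5.5]
opening: 0.0383
finger_force: 30.4
```

```bash
python3 -m pendant '[[[0,0,-5],[0,0,0]],[[0,0,-15],[0,0,0]],[[0,0,-25],[0,0,0]],[[0,0,-30],[0,0,0]],[[0,0,-30],[0,0,0]],[[0,0,-15],[0,0,0]],[[0,0,-5],[0,0,0]],[[0,0,0],[0,0,0]]]'
python3 -m pendant '[[[15,0,0],[0,0,0]],[[30,-2,0],[0,0,0]],[[45,-3,0],[0,0,0]],[[50,-3,0],[0,0,0]],[[50,-3,0],[0,0,0]],[[50,-3,0],[0,0,0]],[[30,-2,0],[0,0,0]],[[15,-1,0],[0,0,0]]]'
python3 -m pendant '[[[3,0,0],[0,0,0]],[[0,0,0],[0,0,0]]]'
python3 - <<'E'
from h import *
s=manip.read_state(); print((np.array([.479,.308,.0445])-s["eef_pos"])*1000)
im=cv2.cvtColor(optics.camera("scene"),cv2.COLOR_RGB2BGR)
cv2.imwrite("pics/a2.png",cv2.resize(im[120:330,250:450],None,fx=2.8,fy=2.8))
E
```

```text
clock: 5.9
eef_pos: [0.4953, 0.0197, 0.1636]
orientation: [[0.0, 1.0, -0.001], [1.0, -0.0, 0.0], [0.0, -0.001, -1.0]]
force: [0.9, -0.7, -1.2]
opening: 0.0383
finger_force: 30.3
clock: 6.9
eef_pos: [0.4773, 0.3067, 0.1629]
orientation: [[-0.003, 1.0, -0.002], [1.0, 0.003, -0.001], [-0.001, -0.002, -1.0]]
force: [0.5, -0.2, -0.1]
opening: 0.038
finger_force: 30.3
clock: 7.15
eef_pos: [0.4787, 0.3069, 0.164]
orientation: [[0.001, 1.0, -0.0], [1.0, -0.001, -0.001], [-0.001, -0.0, -1.0]]
force: [-0.1, -0.7, -1.3]
opening: 0.0384
finger_force: 30.3
[   0.2684552     1.08266012 -119.45603481]
```

View pics/a2.png

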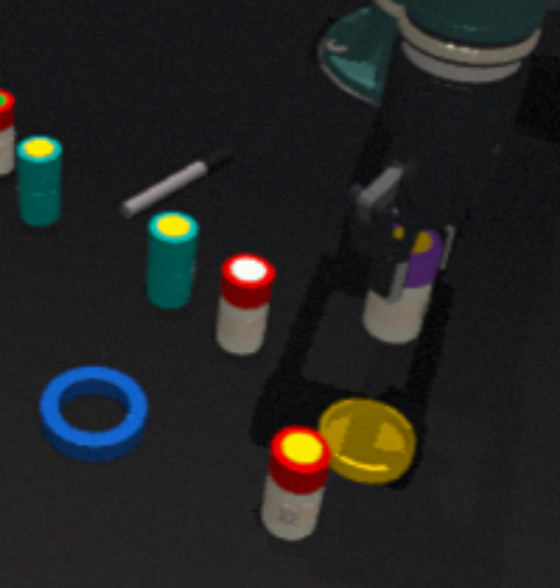

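The jar hangs upright in the grip at (400,290), above the yellow dish at (368,440), and the red_yellow jar is clear at (297,480). I'll lower it now.

```bash
python3 -m pendant '[[[1,0,10],[0,0,0]],[[0,0,25],[0,0,0]],[[0,0,30],[0,0,0]],[[0,0,25],[0,0,0]],[[0,0,15],[0,0,0]],[[0,0,8],[0,0,0]],[[0,0,3],[0,0,0]],[[0,0,0],[0,0,0]]]'
python3 -m pendant '[[[0,0,1],[0,0,0]],[[0,0,1],[0,0,0]],[[0,0,0],[0,0,0]]]'
```

```text
clock: 8.2
eef_pos: [0.4792, 0.3089, 0.049]
orientation: [[0.0, 1.0, 0.001], [1.0, -0.0, 0.001], [0.001, 0.001, -1.0]]
force: [-1.1, -0.4, -1.3]
opening: 0.0385
finger_force: 30.3
clock: 8.57
eef_pos: [0.4787, 0.3087, 0.0464]
orientation: [[-0.0, 1.0, 0.0], [1.0, 0.0, -0.0], [-0.0, 0.0, -1.0]]
force: [-0.9, 1.0, -1.4]
opening: 0.0383
finger_force: 30.3
```

```bash
python3 -m pendant '[[[0,0,1],[0,0,0]],[[0,0,1],[0,0,0]],[[0,0,0],[0,0,0]]]'
python3 -m pendant '[[[0,0,0.5],[0,0,0]],[[0,0,0],[0,0,0]]]'
```

```text
clock: 8.95
eef_pos: [0.4787, 0.3087, 0.0443]
orientation: [[0.0, 1.0, 0.0], [1.0, -0.0, -0.0], [-0.0, 0.0, -1.0]]
force: [-0.4, 0.1, -0.7]
opening: 0.038
finger_force: 30.3
clock: 9.2
eef_pos: [0.4788, 0.3088, 0.0443]
orientation: [[-0.0, 1.0, 0.0], [1.0, 0.0, 0.0], [0.0, 0.0, -1.0]]
force: [-1.1, -0.2, 3.2]
opening: 0.0383
finger_force: 30.5
```

Contact is made: 3 N upward at the expected height. I'll open and retreat straight up.

```bash
python3 -m pendant '[[[0,0,0],[0,0,0]],[[0,0,0],[0,0,0]],[[0,0,0],[0,0,0]],[[0,0,0],[0,0,0]]]' 72
python3 -m pendant '[[[0,0,-10],[0,0,0]],[[0,0,-25],[0,0,0]],[[0,0,-30],[0,0,0]],[[0,0,-30],[0,0,0]],[[0,0,-15],[0,0,0]],[[-20,10,-5],[0,0,0]],[[-40,20,0],[0,0,0]],[[-50,25,0],[0,0,0]]]'
python3 -m pendant '[[[-50,25,0],[0,0,0]],[[-50,25,0],[0,0,0]],[[-40,20,0],[0,0,0]],[[-30,15,0],[0,0,0]],[[-20,10,0],[0,0,0]],[[-6,3,0],[0,0,0]],[[0,0,0],[0,0,0]],[[0,0,0],[0,0,0]]]'
python3 - <<'E'
from h import *
s=manip.read_state(); print((np.array([.634,.0025,.039])-s["eef_pos"])*1000)
im=cv2.cvtColor(optics.camera("scene"),cv2.COLOR_RGB2BGR)
cv2.imwrite("pics/a3.png",cv2.resize(im[90:330,180:450],None,fx=2.4,fy=2.4))
E
```

```text
clock: 9.7
eef_pos: [0.4787, 0.3086, 0.0437]
orientation: [[0.0, 1.0, -0.0], [1.0, -0.0, -0.0], [-0.0, -0.0, -1.0]]
force: [-0.4, -0.8, 0.5]
opening: 0.0616
finger_force: 0.0
clock: 10.7
eef_pos: [0.5337, 0.1983, 0.1587]
orientation: [[-0.002, 1.0, -0.0], [1.0, 0.002, 0.0], [0.0, -0.0, -1.0]]
force: [0.5, -0.6, 0.2]
opening: 0.0615
finger_force: 0.0
clock: 11.7
eef_pos: [0.6313, 0.004, 0.1589]
orientation: [[-0.001, 1.0, -0.0], [1.0, 0.001, 0.0], [0.0, -0.0, -1.0]]
force: [0.7, 0.3, 0.5]
opening: 0.0618
finger_force: 0.0
[   2.6628803    -1.46992742 -119.89717407]
```

View pics/a3.png

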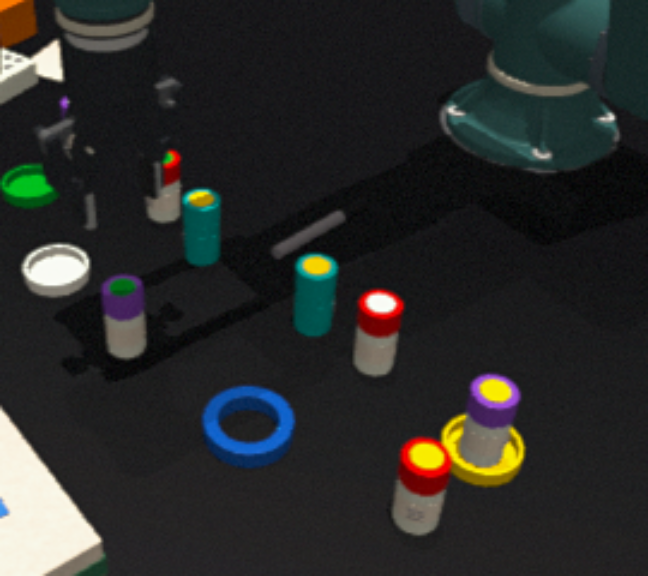

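Purple_yellow stands upright in the yellow dish at (488,425). The gripper is now above purple_green at (125,315), so I'll grasp that one.

```bash
python3 -m pendant '[[[-2,3,10],[0,0,0]],[[0,0,25],[0,0,0]],[[0,0,30],[0,0,0]],[[0,0,30],[0,0,0]],[[0,0,17],[0,0,0]],[[0,0,7],[0,0,0]],[[0,0,0],[0,0,0]],[[0,0,0],[0,0,0]]]'
python3 -m pendant '[[[0,0,0],[0,0,0]],[[0,0,0],[0,0,0]],[[0,0,0],[0,0,0]],[[0,0,0],[0,0,0]],[[0,0,0],[0,0,0]],[[0,0,0],[0,0,0]]]' 20 30
```

```text
clock: 12.75
eef_pos: [0.6358, 0.0006, 0.0414]
orientation: [[-0.0, 1.0, 0.003], [1.0, 0.0, -0.0], [-0.0, 0.003, -1.0]]
force: [0.6, 1.0, 0.3]
opening: 0.0618
finger_force: 0.0
clock: 13.5
eef_pos: [0.6353, 0.0006, 0.0411]
orientation: [[0.0, 1.0, 0.002], [1.0, -0.0, -0.0], [-0.0, 0.002, -1.0]]
force: [-0.7, -0.0, 5.4]
opening: 0.0385
finger_force: 30.2
```

```bash
python3 -m pendant '[[[0,0,-5],[0,0,0]],[[0,0,-15],[0,0,0]],[[0,0,-25],[0,0,0]],[[0,0,-30],[0,0,0]],[[0,0,-30],[0,0,0]],[[0,0,-15],[0,0,0]],[[0,0,-5],[0,0,0]],[[0,0,0],[0,0,0]]]'
python3 -m pendant '[[[-15,-3,0],[0,0,0]],[[-30,-7,0],[0,0,0]],[[-45,-11,0],[0,0,0]],[[-50,-13,0],[0,0,0]],[[-50,-13,0],[0,0,0]],[[-45,-11,0],[0,0,0]],[[-30,-8,0],[0,0,0]],[[-15,-3,0],[0,0,0]]]'
python3 -m pendant '[[[0,0,0],[0,0,0]],[[0,0,0],[0,0,0]]]'
python3 - <<'E'
from h import *
s=manip.read_state(); print((np.array([.566,-.2805,.0455])-s["eef_pos"])*1000)
E
```

```text
clock: 14.5
eef_pos: [0.6343, 0.0007, 0.164]
orientation: [[0.0, 1.0, -0.001], [1.0, -0.0, 0.0], [0.0, -0.001, -1.0]]
force: [0.0, -0.7, -1.4]
opening: 0.0381
finger_force: 30.2
clock: 15.5
eef_pos: [0.5641, -0.2815, 0.1635]
orientation: [[0.003, 1.0, -0.002], [1.0, -0.003, 0.001], [0.001, -0.002, -1.0]]
force: [0.7, 0.0, -1.7]
opening: 0.0381
finger_force: 30.2
clock: 15.75
eef_pos: [0.5659, -0.2782, 0.1645]
orientation: [[-0.001, 1.0, -0.0], [1.0, 0.001, 0.001], [0.001, -0.0, -1.0]]
force: [0.0, 0.5, -0.8]
opening: 0.0381
finger_force: 30.2
[ 7.21303994e-02 -2.33457688e+00 -1.19014819e+02]
```

```bash
python3 -m pendant '[[[-2,0,10],[0,0,0]],[[0,0,25],[0,0,0]],[[0,0,30],[0,0,0]],[[0,0,25],[0,0,0]],[[0,0,15],[0,0,0]],[[0,0,8],[0,0,0]],[[0,0,3],[0,0,0]],[[0,0,0],[0,0,0]]]'
python3 -m pendant '[[[0,0,1],[0,0,0]],[[0,0,1],[0,0,0]],[[0,0,0],[0,0,0]]]'
```

```text
clock: 16.75
eef_pos: [0.5662, -0.2816, 0.0496]
orientation: [[-0.0, 1.0, 0.001], [1.0, 0.0, -0.001], [-0.001, 0.001, -1.0]]
force: [1.7, -0.1, -1.5]
opening: 0.038
finger_force: 30.3
clock: 17.12
eef_pos: [0.5657, -0.2814, 0.047]
orientation: [[0.0, 1.0, 0.0], [1.0, -0.0, -0.0], [-0.0, 0.0, -1.0]]
force: [-0.4, -1.0, -0.4]
opening: 0.0381
finger_force: 30.3
```

```bash
python3 -m pendant '[[[0,0,1],[0,0,0]],[[0,0,0.7],[0,0,0]],[[0,0,0],[0,0,0]]]'
python3 -m pendant '[[[0,0,0.5],[0,0,0]],[[0,0,0],[0,0,0]]]'
```

```text
clock: 17.5
eef_pos: [0.5657, -0.2814, 0.0452]
orientation: [[0.0, 1.0, 0.0], [1.0, -0.0, -0.0], [-0.0, 0.0, -1.0]]
force: [-0.5, 0.4, 0.6]
opening: 0.0386
finger_force: 30.3
clock: 17.75
eef_pos: [0.5657, -0.2815, 0.0452]
orientation: [[0.0, 1.0, 0.0], [1.0, -0.0, -0.0], [-0.0, 0.0, -1.0]]
force: [-1.1, -0.8, 2.1]
opening: 0.0382
finger_force: 30.5
```

Contact again. I'll release, go up, and move over to purple_white.

```bash
python3 -m pendant '[[[0,0,0],[0,0,0]],[[0,0,0],[0,0,0]],[[0,0,0],[0,0,0]],[[0,0,0],[0,0,0]]]' 72
python3 -m pendant '[[[0,0,-10],[0,0,0]],[[0,0,-25],[0,0,0]],[[0,0,-30],[0,0,0]],[[0,0,-30],[0,0,0]],[[0,0,-15],[0,0,0]],[[-5,-15,-5],[0,0,0]],[[-8,-25,0],[0,0,0]],[[-8,-25,0],[0,0,0]]]'
python3 -m pendant '[[[-5,-17,0],[0,0,0]],[[-2,-8,0],[0,0,0]],[[0,0,0],[0,0,0]],[[0,0,0],[0,0,0]]]'
python3 - <<'E'
from h import *
s=manip.read_state(); print((np.array([.4757,-.310,.039])-s["eef_pos"])*1000)
im=cv2.cvtColor(optics.camera("scene"),cv2.COLOR_RGB2BGR)
cv2.imwrite("pics/a4.png",cv2.resize(im[80:260,150:400],None,fx=2.8,fy=2.8))
E
```

```text
clock: 18.25
eef_pos: [0.5657, -0.2813, 0.0445]
orientation: [[0.0, 1.0, -0.0], [1.0, -0.0, 0.0], [0.0, -0.0, -1.0]]
force: [-0.1, 0.1, -0.7]
opening: 0.0616
finger_force: 0.0
clock: 19.25
eef_pos: [0.4985, -0.3023, 0.158]
orientation: [[0.0, 1.0, -0.003], [1.0, -0.0, 0.001], [0.001, -0.003, -1.0]]
force: [0.1, -0.1, -0.1]
opening: 0.0617
finger_force: 0.0
clock: 19.75
eef_pos: [0.4762, -0.3091, 0.1596]
orientation: [[-0.0, 1.0, 0.0], [1.0, 0.0, 0.0], [0.0, 0.0, -1.0]]
force: [-0.3, 0.2, -0.5]
opening: 0.0613
finger_force: 0.0
[  -0.46717113   -0.85595307 -120.56609153]
```

View pics/a4.png

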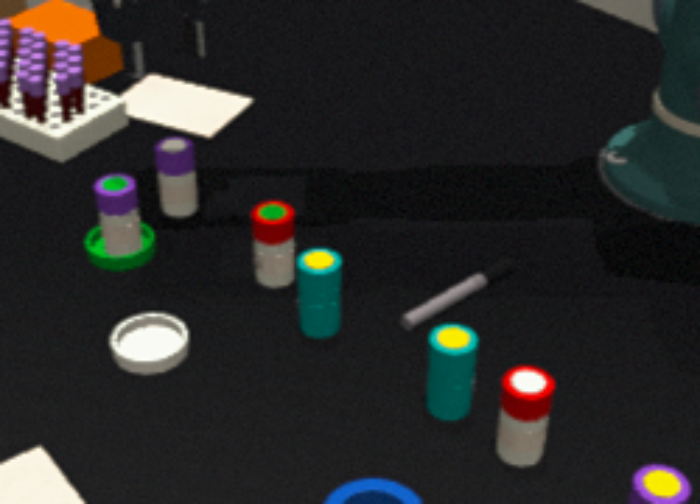

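Purple_green stands upright in the green dish at (118,215). The gripper is over purple_white at (176,175).

```bash
python3 -m pendant '[[[-1,0,10],[0,0,0]],[[0,0,25],[0,0,0]],[[0,0,30],[0,0,0]],[[0,0,30],[0,0,0]],[[0,0,17],[0,0,0]],[[0,0,7],[0,0,0]],[[0,0,0],[0,0,0]],[[0,0,0],[0,0,0]]]'
python3 -m pendant '[[[0,0,0],[0,0,0]],[[0,0,0],[0,0,0]],[[0,0,0],[0,0,0]],[[0,0,0],[0,0,0]],[[0,0,0],[0,0,0]],[[0,0,0],[0,0,0]]]' 20 30
python3 -m pendant '[[[0,0,-5],[0,0,0]],[[0,0,-15],[0,0,0]],[[0,0,-25],[0,0,0]],[[0,0,-30],[0,0,0]],[[0,0,-30],[0,0,0]],[[0,0,-15],[0,0,0]],[[0,0,-5],[0,0,0]],[[0,0,0],[0,0,0]]]'
```

```text
clock: 20.8
eef_pos: [0.4765, -0.311, 0.042]
orientation: [[0.0, 1.0, 0.002], [1.0, -0.0, -0.002], [-0.002, 0.002, -1.0]]
force: [-0.8, -0.9, -0.5]
opening: 0.062
finger_force: 0.0
clock: 21.55
eef_pos: [0.4763, -0.3108, 0.0418]
orientation: [[0.0, 1.0, 0.002], [1.0, -0.0, -0.001], [-0.001, 0.002, -1.0]]
force: [-0.1, -0.1, 5.8]
opening: 0.0381
finger_force: 30.4
clock: 22.55
eef_pos: [0.4754, -0.3101, 0.1649]
orientation: [[0.0, 1.0, -0.001], [1.0, -0.0, 0.001], [0.001, -0.001, -1.0]]
force: [-0.0, -0.5, -0.9]
opening: 0.038
finger_force: 30.2
```

```bash
python3 -m pendant '[[[10,8,0],[0,0,0]],[[22,19,0],[0,0,0]],[[30,25,0],[0,0,0]],[[36,30,0],[0,0,0]],[[36,30,0],[0,0,0]],[[26,22,0],[0,0,0]],[[14,12,0],[0,0,0]],[[6,6,0],[0,0,0]]]'
python3 -m pendant '[[[0,0,0],[0,0,0]],[[0,0,0],[0,0,0]]]'
python3 - <<'E'
from h import *
s=manip.read_state(); print((np.array([.6275,-.130,.0465])-s["eef_pos"])*1000)
E
```

```text
clock: 23.55
eef_pos: [0.6278, -0.1294, 0.1647]
orientation: [[-0.001, 1.0, -0.002], [1.0, 0.001, 0.0], [0.0, -0.002, -1.0]]
force: [-0.1, -0.2, -0.5]
opening: 0.0379
finger_force: 30.3
clock: 23.8
eef_pos: [0.6271, -0.1314, 0.1656]
orientation: [[0.001, 1.0, -0.0], [1.0, -0.001, -0.0], [-0.0, -0.0, -1.0]]
force: [-0.2, 0.8, 0.1]
opening: 0.038
finger_force: 30.3
[   0.37860949    1.40482098 -119.14409904]
```

```bash
python3 -m pendant '[[[1,0,10],[0,0,0]],[[0,0,25],[0,0,0]],[[0,0,30],[0,0,0]],[[0,0,25],[0,0,0]],[[0,0,15],[0,0,0]],[[0,0,8],[0,0,0]],[[0,0,3],[0,0,0]],[[0,0,0],[0,0,0]]]'
python3 -m pendant '[[[0,0,1],[0,0,0]],[[0,0,1],[0,0,0]],[[0,0,0],[0,0,0]]]'
python3 -m pendant '[[[0,0,1],[0,0,0]],[[0,0,0.6],[0,0,0]],[[0,0,0],[0,0,0]]]'
```

```text
clock: 24.8
eef_pos: [0.6282, -0.1295, 0.0504]
orientation: [[0.0, 1.0, 0.001], [1.0, -0.0, -0.0], [-0.0, 0.001, -1.0]]
force: [-0.7, -0.3, -1.4]
opening: 0.0379
finger_force: 30.3
clock: 25.18
eef_pos: [0.6278, -0.1293, 0.0478]
orientation: [[-0.0, 1.0, 0.0], [1.0, 0.0, -0.0], [-0.0, 0.0, -1.0]]
force: [0.3, 0.3, -0.6]
opening: 0.0385
finger_force: 30.3
clock: 25.55
eef_pos: [0.6277, -0.1293, 0.046]
orientation: [[0.0, 1.0, -0.0], [1.0, -0.0, -0.0], [-0.0, -0.0, -1.0]]
force: [-0.1, -0.0, -0.9]
opening: 0.0381
finger_force: 30.4
```

```bash
python3 -m pendant '[[[0,0,0.5],[0,0,0]],[[0,0,0],[0,0,0]]]'
python3 -m pendant '[[[0,0,0.4],[0,0,0]],[[0,0,0],[0,0,0]]]'
```

```text
clock: 25.8
eef_pos: [0.6277, -0.1294, 0.0459]
orientation: [[0.0, 1.0, 0.0], [1.0, -0.0, -0.0], [-0.0, 0.0, -1.0]]
force: [0.3, 0.5, 1.4]
opening: 0.0383
finger_force: 30.5
clock: 26.05
eef_pos: [0.6278, -0.1293, 0.0459]
orientation: [[-0.0, 1.0, 0.0], [1.0, 0.0, -0.0], [-0.0, 0.0, -1.0]]
force: [-0.9, 1.0, 5.0]
opening: 0.0382
finger_force: 30.7
```

Contact made. I'll release, go up and back out of the view.

```bash
python3 -m pendant '[[[0,0,0],[0,0,0]],[[0,0,0],[0,0,0]],[[0,0,0],[0,0,0]],[[0,0,0],[0,0,0]]]' 72
python3 -m pendant '[[[0,0,-10],[0,0,0]],[[0,0,-25],[0,0,0]],[[0,0,-30],[0,0,0]],[[0,0,-30],[0,0,0]],[[0,0,-30],[0,0,0]],[[0,0,-15],[0,0,0]],[[0,-20,0],[0,0,0]],[[0,-40,0],[0,0,0]]]'
python3 -m pendant '[[[0,-40,0],[0,0,0]],[[0,-40,0],[0,0,0]],[[0,-40,0],[0,0,0]],[[0,-40,0],[0,0,0]],[[0,-20,0],[0,0,0]],[[0,-8,0],[0,0,0]],[[0,0,0],[0,0,0]],[[0,0,0],[0,0,0]]]'
python3 - <<'E'
from h import *
for n in ("scene","top"):
    im=cv2.cvtColor(optics.camera(n),cv2.COLOR_RGB2BGR)
    cv2.imwrite(f"pics/f_{n}.png",cv2.resize(im,(800,600),interpolation=cv2.INTER_CUBIC))
print(manip.read_state()["eef_pos"])
E
```

```text
clock: 26.55
eef_pos: [0.6277, -0.1293, 0.0449]
orientation: [[0.0, 1.0, -0.0], [1.0, -0.0, 0.0], [0.0, -0.0, -1.0]]
force: [0.1, 0.2, -0.5]
opening: 0.0618
finger_force: 0.0
clock: 27.55
eef_pos: [0.5676, -0.1293, 0.1847]
orientation: [[-0.001, 1.0, -0.0], [1.0, 0.001, -0.0], [-0.0, -0.0, -1.0]]
force: [-0.8, 0.1, -0.6]
opening: 0.0611
finger_force: 0.0
clock: 28.55
eef_pos: [0.3803, -0.1294, 0.1851]
orientation: [[-0.0, 1.0, 0.0], [1.0, 0.0, 0.0], [0.0, 0.0, -1.0]]
force: [-0.1, -0.3, 0.1]
opening: 0.0614
finger_force: 0.0
[ 0.38025304 -0.12932908  0.18496232]
```

View pics/f_scene.png

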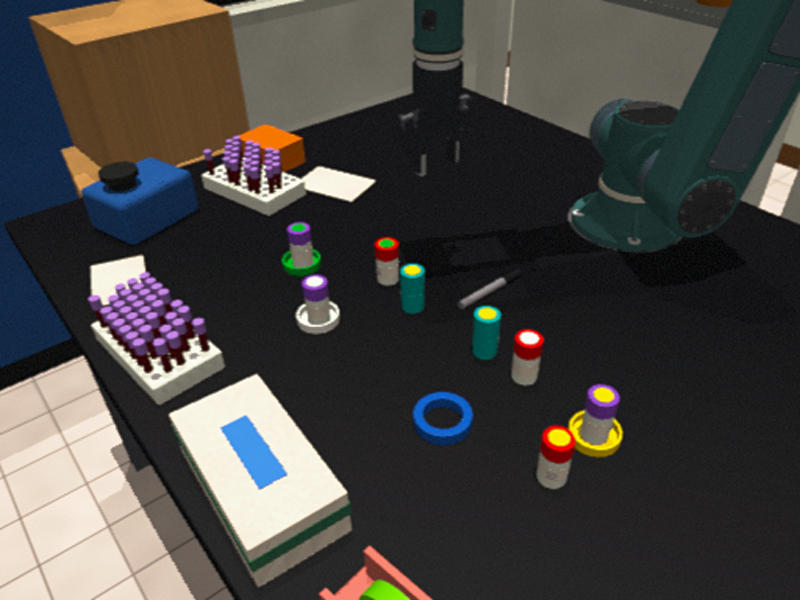

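View pics/f_top.png

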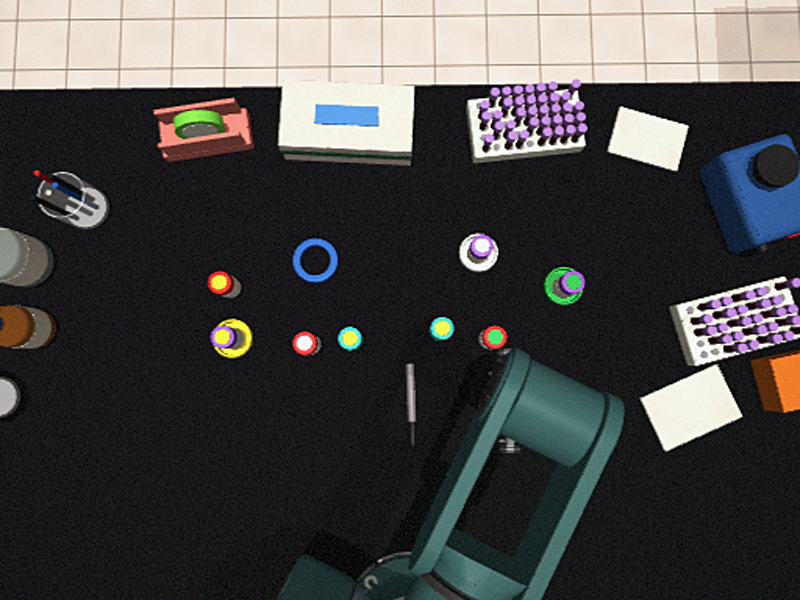

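All three purple-capped jars stand upright in their dishes: top view yellow (223,338), green (572,283), white (481,247). The red and turquoise jars are at the same pixels as before, and the gripper is clear.

```bash
python3 -c "from bench import manip; print(manip.hand_in())"
```

```text
the job is handed in; nothing more can be done
None
```

The job is handed in: the yellow, green and white purple-capped jars were set down in that order, each upright in its matching dish by about 29 s, and the red and turquoise jars were not moved.

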